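Seat the bottle and put the labeller into run

ROBOT

A 6-joint arm with a two-finger parallel gripper is mounted at the origin on the work surface. World frame = base frame: x ahead of the robot, y to its left, z up, the work surface at z = 0. Lengths are in m, angles in rad, forces in N, time in s.
With the tool pointing down it reaches from about 0.35 to 0.775 m from the base axis. Payload 7.3 kg.
Tool frame: the origin (TCP) lies at the very end of the fingers, on their centre line; the grasp point (between the pads) lies 19 mm behind it (robot.tcp_to_grasp is the distance from the TCP to the grasp point, in m); z points along the fingers, y is the direction in which the jaws open and shut (so a half turn about z gives the same grasp; the last joint's range is limited). The gripper opens to 92 mm and grips with 3 to 60 N. Pads are 19 mm wide; open, the fingers measure 130 mm over their backs; the gripper's body (75 mm by 190 mm) begins 47 mm behind the grasp point.
Start: joints at [-1.261, 0.342, 1.524, -0, 1.275, -0.146], TCP at [0.231, -0.471, 0.227] pointing down, gripper open.
Joint ranges: [-2.53, 2.53], [-0.77, 2.02], [0.04, 2.7], [-1, 4.14], [0.28, 2.66], [-3.11, 3.11]. Speed limits (rad/s): [2.57, 2.57, 3.14, 3.14, 3.14, 3.14].

INTERFACE

Orientations are given as [roll, pitch, yaw] about the fixed x, y, z axes, in that order (R = Rz(yaw) Ry(pitch) Rx(roll)).
In Python, from cell import robot gives the robot as it stands.
- The arm moves only by the tool arm_command, never from a script. Its argument "motion" is a list that holds one entry, the list of rows, each a list of 7 numbers: the turn, a rotation vector about the tool's x, y, z in units of 90 degrees (1.0 is 90 degrees), then the shift along the tool's x, y, z in units of 30 cm (1.0 is 30 cm), then the opening, from -1 (shut) to 1 (fully open). In form: [[[wx, wy, wz, tx, ty, tz, grip], ...]]. A call has 1 to 8 rows; each row is the pose to reach, as a shift and turn from the pose commanded when the call began, along the tool's axes at that moment; what a row does not reach only later rows make up. A row lasts 1/10 s, in which the tool goes at most 50 mm and 8.59 degrees, less where a joint would pass 70% of its speed; a pose out of reach is approached as far as the arm can. A call with a number of a shift or a turn outside -1 to 1 is refused whole. A call with a gripper value outside its range is refused whole. The fingers move at their own pace and stop on an object; "grip_force" is the grip in N (left out, the last holds). Time passes only in rows, so rows that repeat a pose let the fingers close. It gives the time, the measured TCP pose, the force and the opening at its end, in the units of the state.
- robot.observe(): the state, without advancing time (a new reading comes with each control period).
- robot.read_camera(name): name is "scene" or "side" or "wrist"; returns a dict with "image" (480x640x3 uint8, red, green, blue), "z_map" (480x640 float32, m along the optical axis (not along the pixel's ray), 0 where there is no reading), "fov_y" (degrees; the focal length in pixels is half the picture's height over the tangent of half this angle, whatever the lens; pixels are square), "cx", "cy" (the principal point, pixels), "cam_to_world" (4x4, takes a point from camera to world coordinates). Camera axes: x right, y down, z forward; pixel columns grow to the right and rows downward; lengths in m; the calibration is good to about 2 mm. A picture is of the moment at which its call begins.
- robot.hand_in(): hands the job in, once; it reports no verdict.
The state is a dict: "time": time; "qpos": joint angles; "qvel": joint speeds; "joint_efforts": joint torques, N m; "tool_pos": TCP position; "tool_rot": TCP orientation; "contact_force": force on the tool from outside, world axes, zero at the start; "torque": the same for the moment, N m; "opening": finger opening in m.
Only numpy, scipy, OpenCV 4.12 (cv2) and the standard library are available. Lean on these libraries where they do the work, as an engineer would, in place of code of your own. Each camera call takes 0.05 s, during which the arm holds its last target.

TASK

The half bottle lying on the bottle labeller's rollers is not fully in: push it lengthwise along the rollers until its base is fully home against the end stop, without lifting it off the rollers. Then slide the drive lever away from the operator's side (the robot's side), past the first click at jog (yellow mark), all the way to its second stop at run (green mark), and leave it there. Leave the other things on the bench where they are.

Things in the scene. Friction and masses are not known exactly. Their poses are not given: they have to be found in the camera images.
- labeller: benchtop bottle labeller, fixed to the bench: aluminium base plate 330 x 370, blue gear housing at its left end (spans x -125 to 125, y 108 to 232, top 120 above the bench), side plate at y 100 to 108, 160 high, white label reel at the back. Origin on the bench beneath; x points away from the operator (robot) side, y left along the rollers, z up. Sizes in mm
- roller_ends (a point): midway between the right-hand ends of the two support rollers (40 dia, 66 apart, tops 70 above the bench), at x -60, y -112 of the labeller; rollers run from here to the side plate. Base plate (top 20 above the bench) reaches 23 farther right. A peel plate and parked wipe roller stand behind the bottle, more than 35 from its axis, up to 195 high, from 97 left of this point on
- end_stop (a point): centre of the face of the round black end stop on the labeller's side plate, 88 above the bench, in line with the bottle's axis. Its axes are the labeller's: the bottle is pushed in its +y direction, and the face looks to -y
- bottle: dark half bottle without label lying on the two rollers, 0.6 to 0.9 kg, 240 long: body 60 dia for the first 140 from the base, then a shoulder and a neck of 30 dia with dark red capsule. Origin at the centre of its base, 88 above the bench; its own y axis runs level from mouth to base. Free to slide along the rollers when pushed with about 4 to 9 N
- bottle_base (a point): centre of the flat base of the lying bottle; home when it meets the end stop (starts 22 to 50 mm short of it)
- bottle_mouth (a point): centre of the flat end of the bottle's mouth, 30 dia, 240 from the base, 88 above the bench. It overhangs the rollers' ends: nothing stands within 60 mm beyond it, and below it are only the base plate and the bench
- drive_lever (a joint): angle of the drive lever, rad, growing away from the operator: 0 = stop (leaning 0.3 rad to the operator's side, red mark), 0.3 = first detent, jog (upright, yellow mark), 0.6 = run, the hard second stop (leaning 0.3 rad away, green mark). Detents hold it at 0, 0.3 and 0.6: about 5 N square to the lever at the knob frees it (up to 16 N if a finger drags on the knob). Between them it springs to the nearer
- lever_pivot (a point): axis on which the lever turns, along the labeller's y, inside the housing: at x -30, y 170 of the labeller, 80 above the bench. A dark round quadrant of radius 60 about it, its top 140 above the bench, carries the three marks; the lever, an 11 x 8 mm bar, comes out of its slot
- lever_knob (a point): centre of the lever's orange knob, 26 dia, 112 from the pivot: 187 above the bench at stop and run, 192 at jog. It moves in the labeller's x direction, 33 mm per stage, from 33 on the operator's side of the pivot to 33 beyond it
- finished_bottle: finished 375 ml half bottle with paper label, dark glass, standing, 60 dia x 240 high; origin at the centre of its foot (mm). A bystander: leave it alone
- full_bottle: 750 ml dark wine bottle with paper label, standing, 75 dia x 300 high; origin at the centre of its foot (mm). A bystander: leave it alone
- label_roll_a: white roll of labels standing on end on the bench, 104 outer dia, 78 hole, 95 high; origin at the centre of its underside (mm). A bystander: leave it alone
- label_roll_b: second white roll of labels, same size; origin at the centre of its underside (mm). A bystander: leave it alone
- card_box: dark green card box lying flat, 100 x 150 x 45 high; origin at the centre of its underside (mm). A bystander: leave it alone
- scissors: scissors with red handles lying flat on the bench, 195 long, 80 wide, 12 high; origin on the bench beneath the scissors, between blades (local +x) and handles (-x) (mm). A bystander: leave it alone
- cork: natural cork standing on top of the blue gear housing behind the lever, 24 dia x 45 high, its top 165 above the bench; origin at the centre of its underside (mm). A bystander: leave it alone
Not all that is in view belongs to the job. What is shaped like the bottle but pink is not meant.

How it is judged:
By the outcome, as a careful person would: the job done as asked, in the order asked, and still so for the second after the job is handed in, with the robot touching nothing.
It also fails if it takes over 45 s, if anything falls off the work surface, if the arm or the gripper's body presses on something with over 40 N, if the wrist force passes 120 N, or if a joint passes its speed limit or range.

## Working session

There is one attempt and no reset: what is moved stays moved. The work goes in short steps, Python scripts to look and compute and a tool call to move; the robot and the scene stay as the last step left them, time stands still between calls to the robot, and variables do not carry over. Pictures are saved under pics/ and viewed, and the job is handed in when it is done.

Besides the shell and the picture viewer there is one more tool, called after "Request:" as name([rows], argument=value, ...), one row to a line, values as JSON. arm_command: Moves the arm, as the interface text tells. Its arguments: {"type":"object","properties":{"motion":{"type":"array"},"grip_force":{"type":"number"}},"required":["motion"]}

```bash
ls; mkdir -p pics
python3 - <<'E'
from cell import robot
import cv2,pickle
s=robot.observe(); print(s)
d={}
for n in ["scene","side","wrist"]:
    c=robot.read_camera(n); d[n]=c
    cv2.imwrite(f"pics/{n}0.png",c["image"][:,:,::-1])
    print(n,c["fov_y"],c["cx"],c["cy"],c["cam_to_world"])
pickle.dump(d,open("d0.pkl","wb"))
E
```

```text
pics
{'time': 0.0, 'qpos': array([-1.26101685e+00,  3.42747840e-01,  1.52501477e+00,  2.13346671e-06,
        1.27541608e+00, -1.46008387e-01]), 'qvel': array([-0.00071139, -0.00025267, -0.00010228,  0.00157674, -0.00110323,
       -0.00097631]), 'joint_efforts': array([-7.00227656e-05, -4.31240273e+01, -2.44217902e+01,  7.16973888e-02,
        5.60603582e-02, -1.47910087e-04]), 'tool_pos': array([ 0.23097892, -0.47100053,  0.22603272]), 'tool_rot': array([-3.14002379e+00, -2.32771546e-04,  4.55787060e-01]), 'contact_force': array([-0.16457334,  0.94962613, -0.2445674 ]), 'torque': array([-0.06430895,  0.01598738,  0.01633399]), 'opening': 0.09198990137525377}
scene 46.80099705981511 330.24104759866475 239.69354416488054 [[ 0.34986115  0.59997466 -0.7194634   1.38362209]
 [ 0.93665087 -0.21025791  0.28013703 -0.3706253 ]
 [ 0.01680225 -0.77189508 -0.63552787  0.92747963]
 [ 0.          0.          0.          1.        ]]
side 45.86883336118407 313.071111468185 237.32543362849637 [[-8.69289447e-01 -3.80535657e-01  3.15481332e-01 -1.13029124e-02]
 [-4.94301875e-01  6.70802120e-01 -5.52892550e-01  8.75568276e-01]
 [-1.23021643e-03 -6.36566674e-01 -7.71220693e-01  1.37922222e+00]
 [ 0.00000000e+00  0.00000000e+00  0.00000000e+00  1.00000000e+00]]
wrist 60.421528094668965 321.5544791121138 236.36993732518218 [[ 4.41140206e-01 -8.54555221e-01 -2.74099788e-01  3.06213889e-01]
 [-8.97437854e-01 -4.20328127e-01 -1.33901322e-01 -4.35442106e-01]
 [-7.85776888e-04  3.05056782e-01 -9.52333840e-01  3.84307288e-01]
 [ 0.00000000e+00  0.00000000e+00  0.00000000e+00  1.00000000e+00]]
```

View pics/scene0.png

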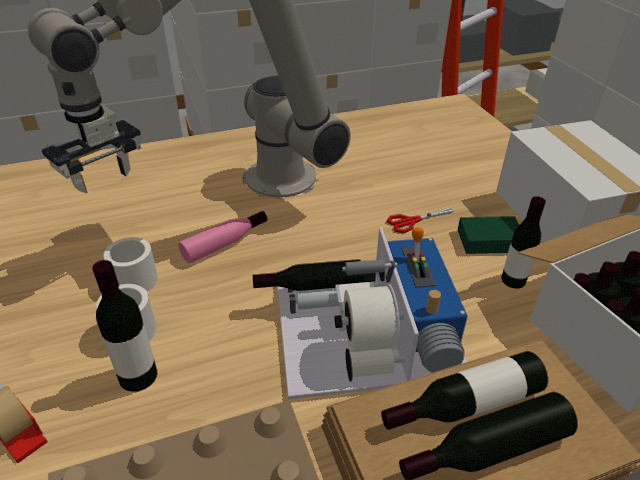

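View pics/side0.png

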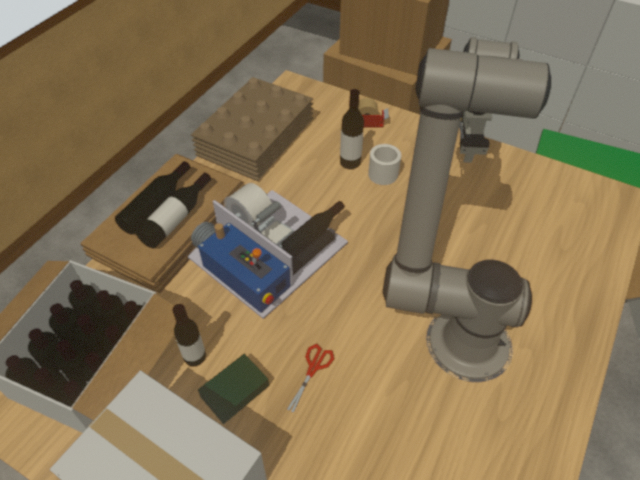

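View pics/wrist0.png

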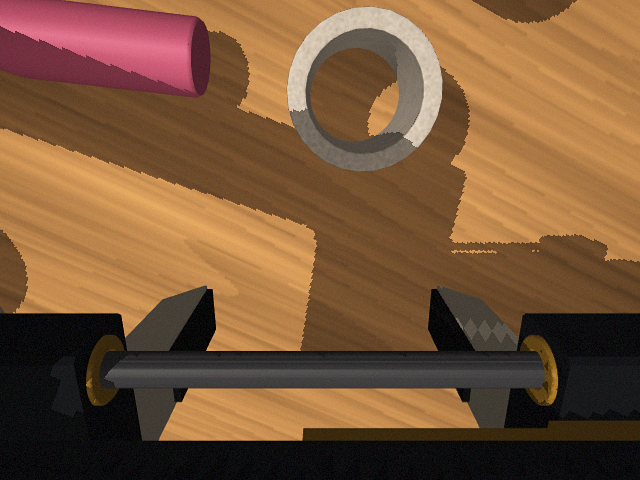

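The scene camera shows the bottle's dark red capsule at about (262,280), the orange knob at (418,232) and the side plate at (385,240)-(410,370). The pink decoy is at (220,240). Next I'll measure these.

```bash
cat > h.py <<'E'
import numpy as np,cv2
def f(c): return 240/np.tan(np.radians(c["fov_y"])/2)
def cloud(c):
    v,u=np.mgrid[0:480,0:640]; z=c["z_map"].astype(float); F=f(c)
    P=np.stack([(u-c["cx"])/F*z,(v-c["cy"])/F*z,z,np.ones_like(z)],-1)
    W=P@c["cam_to_world"].T
    return W[...,:3]
def ray(c,u,v):
    d=np.array([(u-c["cx"])/f(c),(v-c["cy"])/f(c),1]); T=c["cam_to_world"]
    return T[:3,3],T[:3,:3]@d
def plane(c,u,v,z):
    o,d=ray(c,u,v); return o+d*(z-o[2])/d[2]
def two(c1,p1,c2,p2):
    o1,d1=ray(c1,*p1);o2,d2=ray(c2,*p2)
    t=np.linalg.lstsq(np.stack([d1,-d2],1),o2-o1,rcond=None)[0]
    a=o1+d1*t[0];b=o2+d2*t[1]; return (a+b)/2,np.linalg.norm(a-b)
E
python3 - <<'E'
import pickle,cv2,numpy as np
from h import *
d=pickle.load(open("d0.pkl","rb"))
a=d["scene"]["image"][210:410,240:480]; b=d["side"]["image"][160:320,180:380]
cv2.imwrite("pics/a.png",cv2.resize(a,(720,600),interpolation=cv2.INTER_CUBIC)[:,:,::-1])
cv2.imwrite("pics/b.png",cv2.resize(b,(750,600),interpolation=cv2.INTER_CUBIC)[:,:,::-1])
for n in ["scene","side"]:
    c=d[n];W=cloud(c)
    hsv=cv2.cvtColor(c["image"],cv2.COLOR_RGB2HSV)
    # blue housing top
    m=(hsv[...,0]>100)&(hsv[...,0]<125)&(hsv[...,1]>120)&(hsv[...,2]>50)&(abs(W[...,2]-.12)<.006)
    if m.sum()>20:
        p=W[m][:,:2]; r=cv2.minAreaRect((p*1000).astype(np.float32)); print(n,"housing",m.sum(),r, W[m][:,2].mean())
    m=(hsv[...,0]>5)&(hsv[...,0]<16)&(hsv[...,1]>190)&(hsv[...,2]>120)&(W[...,2]>.15)&(W[...,2]<.22)
    print(n,"knob",m.sum(),np.argwhere(m).mean(0)[::-1],np.median(W[m],axis=0))
    # bench heights check
    print(W[300,230] if n=="scene" else W[380,450])
E
```

```text
scene housing 2807 ((649.6939697265625, 131.66458129882812), (107.80860900878906, 249.68679809570312), 77.55462646484375) 0.11964845657396127
scene knob 63 [434.63492063 143.        ] [0.58100996 0.14572696 0.19339879]
[ 4.62171332e-01 -2.57634061e-01 -4.46753128e-04]
side housing 1685 ((642.2786865234375, 130.35662841796875), (120.31694030761719, 244.24485778808594), 77.94147491455078) 0.1189725295531147
side knob 37 [256.08108108 252.62162162] [0.57863241 0.14646651 0.19440029]
[ 0.00337186  0.12988806 -0.0005586 ]
```

View pics/a.png

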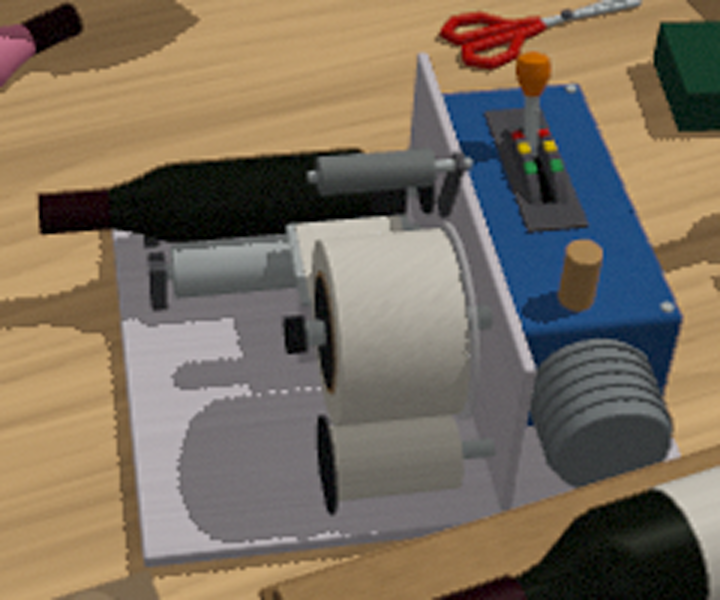

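View pics/b.png

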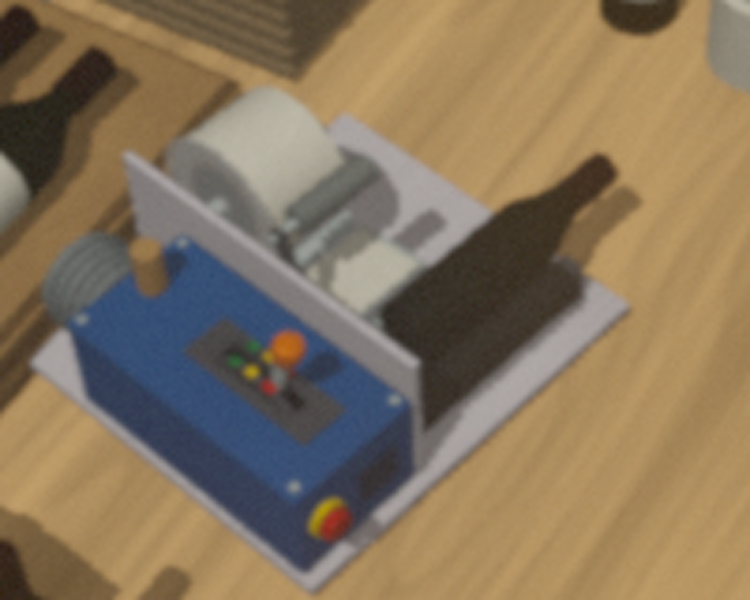

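Run:
```python
import pickle,cv2,numpy as np
from h import *
d=pickle.load(open("d0.pkl","rb"))
allp=[];allh=[]
for n in ["scene","side"]:
    c=d[n];W=cloud(c)
    hsv=cv2.cvtColor(c["image"],cv2.COLOR_RGB2HSV)
    box=(W[...,0]>.35)&(W[...,0]<.95)&(W[...,1]>-.3)&(W[...,1]<.4)
    m=box&(abs(W[...,2]-.02)<.004)&(hsv[...,1]<60)
    k,l,s,_=cv2.connectedComponentsWithStats(m.astype(np.uint8)); 
    for i in range(1,k):
        if s[i,4]>60: allp.append(W[l==i][:,:2])
    # side plate top edge z~.16
    m=box&(abs(W[...,2]-.158)<.006)&(hsv[...,1]<60)
    p=W[m]; 
    if len(p)>10:
        vx=cv2.fitLine(p[:,:2].astype(np.float32),cv2.DIST_HUBER,0,.001,.001).ravel(); print(n,"sideplate top",len(p),vx,np.degrees(np.arctan(vx[1]/vx[0])))
    m=(hsv[...,0]>100)&(hsv[...,0]<125)&(hsv[...,1]>120)&(abs(W[...,2]-.12)<.004)&box
    allh.append(W[m][:,:2])
    # bottle: dark pixels at heights .06-.12
    m=box&(hsv[...,2]<75)&(W[...,2]>.07)&(W[...,2]<.125)&(W[...,1]<.12)&(W[...,0]<.63)
    p=W[m]; print(n,"bottle",len(p),p.min(0),p.max(0))
    k,l,s,ct=cv2.connectedComponentsWithStats(m.astype(np.uint8)); i=1+s[1:,4].argmax(); p=W[l==i]
    print(s[i],p[:,2].max(),p.min(0))
    cv2.imwrite(f"pics/m_{n}.png",(l==i).astype(np.uint8)*255)
    for (t,lo) in (("red",0),):
        pass
for nm,a in (("plate",allp),("housing",allh)):
    print(nm,cv2.minAreaRect((np.vstack(a)*1000).astype(np.float32)))
```

```text
scene sideplate top 1403 [0.1721384 0.9850728 0.799421  0.1307382] 80.08782
scene bottle 2231 [ 0.50664078 -0.2119919   0.07003447] [0.62946252 0.11995548 0.1249223 ]
[ 253  260  111   31 2091] 0.12082492669375366 [ 0.50664078 -0.2119919   0.07003447]
side sideplate top 639 [0.42038995 0.90734357 0.7553736  0.16677067] 65.140785
side bottle 1221 [ 0.48614033 -0.2075454   0.07004944] [0.59530031 0.11943515 0.12316075]
[ 282  202   61   55 1174] 0.1231607475980292 [ 0.49071156 -0.2075454   0.07004944]
plate ((683.98046875, 128.7021942138672), (653.998779296875, 361.45928955078125), 73.377685546875)
housing ((661.2584838867188, 83.91276550292969), (342.08599853515625, 495.81427001953125), 37.90684509277344)
```

Run:
```python
import pickle,cv2,numpy as np
from h import *
from scipy.optimize import least_squares
d=pickle.load(open("d0.pkl","rb"))
S,A=d["scene"],d["side"]
sc=lambda x,y:(240+x/3-.33,210+y/3-.33); sd=lambda x,y:(180+x/3.75-.37,160+y/3.75-.37)
obs=[(S,sc(146,555),(165,-135,20)),(A,sd(630,303),(-165,-135,20)),(A,sd(345,115),(165,-135,20)),(A,sd(310,583),(-165,235,20)),(A,sd(33,360),(165,235,20)),
(S,sc(577,86),(-125,232,120)),(S,sc(680,320),(125,232,120)),(A,sd(70,322),(125,232,120)),(A,sd(302,492),(-125,232,120)),(S,sc(422,56),(-125,104,160)),(S,sc(533,368),(125,104,160)),
(A,sd(125,155),(125,104,160)),(A,sd(418,365),(-125,104,160))]
L=np.array([o[2] for o in obs])/1000
P=np.array([plane(o[0],*o[1],o[2][2]/1000) for o in obs])
def tr(p,L):
    c,s=np.cos(p[2]),np.sin(p[2]); return np.stack([p[0]+c*L[:,0]-s*L[:,1],p[1]+s*L[:,0]+c*L[:,1]],1)
r=least_squares(lambda p:(tr(p,L)-P[:,:2]).ravel(),[.6,0,-.2],loss="soft_l1",f_scale=.003)
print(r.x,np.degrees(r.x[2])); print(np.round((tr(r.x,L)-P[:,:2])*1000,1))
pts={"pivot":(-30,170),"knob":(-63,170),"knob_run":(3,170),"roller_ends":(-60,-112),"stop":(-60,100)}
for k,v in pts.items(): print(k,tr(r.x,np.array([[*v]])/1000))
np.save("lab.npy",r.x)
# mouth: scene capsule pixels + side capsule
for c,n in((S,"scene"),(A,"side")):
    W=cloud(c); c_,s_=np.cos(r.x[2]),np.sin(r.x[2]); D=W[...,:2]-r.x[:2]
    X=D[...,0]*c_+D[...,1]*s_; Y=-D[...,0]*s_+D[...,1]*c_
    m=(abs(X+.06)<.04)&(Y<.09)&(Y>-.25)&(W[...,2]>.08)&(W[...,2]<.13)
    hs=cv2.cvtColor(c["image"],cv2.COLOR_RGB2HSV); m&=hs[...,2]<90
    print(n,m.sum(),"ymin pct",np.percentile(Y[m],[0,.5,1,2]), "ymax",Y[m].max())
    for a in np.arange(-.22,0.06,.02):
        q=m&(abs(Y-a)<.01)
        if q.sum()>5: 
            zz=W[...,2][q]; top=zz>np.percentile(zz,80); print(round(a,2),q.sum(),"ztop %.4f x at top %.4f  xr %.4f %.4f"%(np.percentile(zz,95),X[q][top].mean(),X[q].min(),X[q].max()))
```

```text
[ 0.62762419 -0.04562694 -0.18905168] -10.831863425720103
[[ -3.8   1.1]
 [ -5.4  -6.4]
 [ -1.2  -1.7]
 [-19.1   0.4]
 [ -3.6   4.4]
 [  5.8  -3.1]
 [ 12.8   3.2]
 [ 21.   -1.4]
 [ 13.3   2.1]
 [ 10.   -7.5]
 [-45.2   8.6]
 [-42.4   6.8]
 [ 19.3 -10.9]]
pivot [[0.63010639 0.12698197]]
knob [[0.59769435 0.13318358]]
knob_run [[0.66251842 0.12078036]]
roller_ends [[ 0.54764533 -0.14435577]]
stop [[0.58748597 0.063867  ]]
scene 2006 ymin pct [-0.18333589 -0.18141308 -0.17976942 -0.17652232] ymax 0.0774160578691317
-0.18 80 ztop 0.1027 x at top -0.0821  xr -0.0891 -0.0684
-0.16 122 ztop 0.1032 x at top -0.0828  xr -0.0904 -0.0676
-0.14 117 ztop 0.1035 x at top -0.0810  xr -0.0908 -0.0673
-0.12 145 ztop 0.1077 x at top -0.0807  xr -0.0912 -0.0586
-0.1 196 ztop 0.1147 x at top -0.0800  xr -0.0964 -0.0534
-0.08 227 ztop 0.1173 x at top -0.0787  xr -0.0973 -0.0502
-0.06 225 ztop 0.1173 x at top -0.0793  xr -0.0945 -0.0491
-0.04 220 ztop 0.1180 x at top -0.0787  xr -0.0952 -0.0486
-0.02 220 ztop 0.1177 x at top -0.0794  xr -0.0933 -0.0490
-0.0 209 ztop 0.1175 x at top -0.0779  xr -0.0938 -0.0
[... 317 characters left out ...]
6 -0.0795
-0.16 42 ztop 0.1052 x at top -0.0920  xr -0.0999 -0.0782
-0.14 40 ztop 0.1042 x at top -0.0865  xr -0.0997 -0.0773
-0.12 30 ztop 0.1074 x at top -0.0894  xr -0.0996 -0.0768
-0.1 32 ztop 0.1151 x at top -0.0863  xr -0.1000 -0.0762
-0.08 55 ztop 0.1187 x at top -0.0865  xr -0.0996 -0.0658
-0.06 57 ztop 0.1181 x at top -0.0870  xr -0.1000 -0.0634
-0.04 60 ztop 0.1185 x at top -0.0839  xr -0.0994 -0.0631
-0.02 63 ztop 0.1200 x at top -0.0847  xr -0.1000 -0.0639
-0.0 67 ztop 0.1190 x at top -0.0882  xr -0.0995 -0.0618
0.02 68 ztop 0.1180 x at top -0.0841  xr -0.0997 -0.0591
0.04 73 ztop 0.1185 x at top -0.0858  xr -0.1000 -0.0577
0.06 97 ztop 0.1170 x at top -0.0826  xr -0.0995 -0.0524
```

Run:
```python
import pickle,cv2,numpy as np
from h import *
from scipy.optimize import least_squares
d=pickle.load(open("d0.pkl","rb"))
S,A=d["scene"],d["side"]
sc=lambda x,y:(240+x/3-.33,210+y/3-.33); sd=lambda x,y:(180+x/3.75-.37,160+y/3.75-.37)
obs=[(S,sc(146,555),(165,-135,20)),(A,sd(630,303),(-165,-135,20)),(A,sd(345,115),(165,-135,20)),(A,sd(310,583),(-165,235,20)),(A,sd(33,360),(165,235,20)),
(S,sc(577,86),(-125,232,120)),(S,sc(680,320),(125,232,120)),(A,sd(70,322),(125,232,120)),(A,sd(302,492),(-125,232,120))]
L=np.array([o[2] for o in obs])/1000
P=np.array([plane(o[0],*o[1],o[2][2]/1000) for o in obs])
def tr(p,L):
    c,s=np.cos(p[2]),np.sin(p[2]); return np.stack([p[0]+c*L[:,0]-s*L[:,1],p[1]+s*L[:,0]+c*L[:,1]],1)
r=least_squares(lambda p:(tr(p,L)-P[:,:2]).ravel(),[.6,0,-.2],loss="soft_l1",f_scale=.003)
print(r.x,np.degrees(r.x[2])); print(np.round((tr(r.x,L)-P[:,:2])*1000,1))
pts={"pivot":(-30,170),"knob":(-63,170),"knob_run":(3,170),"roller_ends":(-60,-112),"stop":(-60,100)}
for k,v in pts.items(): print(k,tr(r.x,np.array([[*v]])/1000))
np.save("lab.npy",r.x)
Q=[]
for c,n in((S,"scene"),(A,"side")):
    W=cloud(c); c_,s_=np.cos(r.x[2]),np.sin(r.x[2]); D=W[...,:2]-r.x[:2]
    X=D[...,0]*c_+D[...,1]*s_; Y=-D[...,0]*s_+D[...,1]*c_
    m=(abs(X+.06)<.05)&(Y<.09)&(Y>-.25)&(W[...,2]>.08)&(W[...,2]<.13)
    hs=cv2.cvtColor(c["image"],cv2.COLOR_RGB2HSV); m&=hs[...,2]<90
    print(n,m.sum(),"ymin pct",np.percentile(Y[m],[0,.5,1,2]), "ymax",Y[m].max())
    for a in np.arange(-.22,0.06,.02):
        q=m&(abs(Y-a)<.01)
        if q.sum()>5: 
            # circle fit in X,z
            x=X[q];z=W[...,2][q]
            R=.015 if a<-.14 else .03
            cf=least_squares(lambda p:np.hypot(x-p[0],z-.088)-p[1],[-.06,R],loss="soft_l1",f_scale=.001).x
            print(round(a,2),q.sum(),"axis x %.4f R %.4f"%tuple(cf),"ztop %.4f"%np.percentile(z,95))
    # orange
    mm=(hs[...,0]>5)&(hs[...,0]<16)&(hs[...,1]>170)&(hs[...,2]>100)
    k,l,s,ct=cv2.connectedComponentsWithStats(mm.astype(np.uint8))
    tgt=(418,231) if n=="scene" else (257,252)
    i=1+np.argmin(np.hypot(*(ct[1:]-tgt).T)+ (s[1:,4]<20)*100); print(s[i],ct[i]); Q.append(ct[i])
print("knob",two(S,Q[0],A,Q[1]))
# cap end center
mp=two(S,(253.5,280.5),A,(343.5,207)); print("mouth rough",mp)
```

```text
[ 0.626907   -0.04607688 -0.17970158] -10.296141959742181
[[ -3.    1.9]
 [ -5.2  -8.6]
 [ -0.4  -0.9]
 [-22.3  -1.2]
 [ -6.2   5.8]
 [  2.8  -4.3]
 [ 10.2   4.3]
 [ 18.4  -0.3]
 [ 10.3   0.9]]
pivot [[0.6277752 0.1265477]]
knob [[0.5953066  0.13244599]]
knob_run [[0.6602438  0.12064942]]
roller_ends [[ 0.54785475 -0.14554919]]
stop [[0.58574677 0.06303699]]
scene 2006 ymin pct [-0.18209005 -0.18015171 -0.17846361 -0.1752794 ] ymax 0.07836717472863099
-0.18 71 axis x 404.4493 R 404.5243 ztop 0.1026
-0.16 122 axis x 1410.5633 R 1410.6387 ztop 0.1032
-0.14 119 axis x 559.7003 R 559.7749 ztop 0.1033
-0.12 142 axis x -0.0833 R 0.0174 ztop 0.1076
-0.1 196 axis x -0.0826 R 0.0238 ztop 0.1144
-0.08 223 axis x -0.0822 R 0.0283 ztop 0.1173
-0.06 221 axis x -0.0814 R 0.0286 ztop 0.1172
-0.04 228 axis x -0.0807 R 0.0288 ztop 0.1179
-0.02 215 axis x -0.0805 R 0.0289 ztop 0.1176
-0.0 211 axis x -0.0794 R 0.0287 ztop 0.1177
0.02 136 axis x -0.0791 R 0.0286 ztop 0.1170
0.04 94 axis x -0.0784 R 0.0291 ztop 0.1162
0.06 27 axis x -0.0785 R 0.0294 ztop 0.1166
[412 228  12  14  96] [417.21875    234.135
[... 215 characters left out ...]
 0.0134 ztop 0.1041
-0.12 42 axis x -0.0894 R 0.0158 ztop 0.1061
-0.1 54 axis x -0.0862 R 0.0238 ztop 0.1142
-0.08 81 axis x -0.0849 R 0.0273 ztop 0.1185
-0.06 81 axis x -0.0843 R 0.0275 ztop 0.1179
-0.04 90 axis x -0.0825 R 0.0271 ztop 0.1182
-0.02 96 axis x -0.0830 R 0.0278 ztop 0.1184
-0.0 103 axis x -0.0828 R 0.0273 ztop 0.1179
0.02 107 axis x -0.0814 R 0.0276 ztop 0.1174
0.04 112 axis x -0.0806 R 0.0280 ztop 0.1182
0.06 126 axis x -0.0829 R 0.0227 ztop 0.1166
[252 249   8   8  47] [255.89361702 252.65957447]
knob (array([0.58490494, 0.14009494, 0.18315108]), np.float64(0.0006894587754970647))
mouth rough (array([ 0.49897638, -0.20694532,  0.07992359]), np.float64(0.0033520055202779448))
```

Run:
```python
import pickle,cv2,numpy as np
from h import *
from scipy.optimize import least_squares
d=pickle.load(open("d0.pkl","rb"))
S,A=d["scene"],d["side"]
sc=lambda x,y:(240+x/3-.33,210+y/3-.33); sd=lambda x,y:(180+x/3.75-.37,160+y/3.75-.37)
pts=[]
for c,n in((S,"scene"),(A,"side")):
    W=cloud(c); hs=cv2.cvtColor(c["image"],cv2.COLOR_RGB2HSV)
    D=W[...,:2]-np.array([.545,-.06])
    th=np.radians(-12.4); X=D[...,0]*np.cos(th)+D[...,1]*np.sin(th); Y=-D[...,0]*np.sin(th)+D[...,1]*np.cos(th)
    m=(abs(X)<.05)&(Y<.08)&(Y>-.0)&(W[...,2]>.092)&(W[...,2]<.125)&(hs[...,2]<70)
    m=(abs(X)<.05)&(Y<.06)&(Y>-.03)&(W[...,2]>.092)&(W[...,2]<.125)&(hs[...,2]<70)
    p=W[m]; print(n,m.sum()); 
    def fit(p):
        return least_squares(lambda q:np.hypot((p[:,0]-q[0])*np.cos(q[1])+(p[:,1]+.05)*np.sin(q[1]),p[:,2]-q[2])-.03,[.545,th,.088],loss="soft_l1",f_scale=.001)
    r=fit(p); print("axis x at y=-.05: %.4f yaw %.2f z %.4f"%(r.x[0],np.degrees(r.x[1]),r.x[2]),np.abs(r.fun).mean()); pts.append(p)
r=fit(np.vstack(pts)); print("both",r.x,np.degrees(r.x[1]))
H=[(S,sc(577,86),(-125,232)),(S,sc(680,320),(125,232)),(A,sd(70,322),(125,232)),(A,sd(302,492),(-125,232))]
for o in H: print(o[2],plane(o[0],*o[1],.12))
for nm,p in(("scene plate BR",(S,sc(146,555))),("side FR",(A,sd(630,303))),("BR",(A,sd(345,115))),("FL",(A,sd(310,583))),("BL",(A,sd(33,360)))): print(nm,plane(p[0],*p[1],.02))
```

```text
scene 738
axis x at y=-.05: 0.5441 yaw -12.14 z 0.0867 0.0015708000687302873
side 451
axis x at y=-.05: 0.5419 yaw -12.46 z 0.0852 0.00245870988384563
both [ 0.54383902 -0.20998843  0.08644534] -12.031450811964437
(-125, 232) [0.54261796 0.20886053 0.12      ]
(125, 232) [0.78114629 0.15552792 0.12      ]
(125, 232) [0.77298443 0.16019053 0.12      ]
(-125, 232) [0.53512415 0.20363878 0.12      ]
scene plate BR [ 0.76808695 -0.21030129  0.02      ]
side FR [ 0.44558597 -0.14078341  0.02      ]
BR [ 0.76550446 -0.20748589  0.02      ]
FL [0.52884571 0.21579224 0.02      ]
BL [0.83742003 0.14979971 0.02      ]
```

Run:
```python
import pickle,numpy as np
from h import *
d=pickle.load(open("d0.pkl","rb"))
S,A=d["scene"],d["side"]
W=cloud(S);V=cloud(A)
for n,u,v in(("full top",103,268),("full mid",125,345),("rollA",130,245),("rollB",130,295),("rollA rim L",107,250),("rollrimR",155,250),("finished top",537,200),("cork",433,300),("mouthL",254,281),("pink end",190,250)): print(n,W[v,u])
for n,u,v in(("full top",354,95),("roll",385,150),("cork",219,230),("finished",180,312),("mouth",341,208)): print(n,V[v,u])
th=-.213;o=np.array([.608,-.042]);R=np.array([[np.cos(th),-np.sin(th)],[np.sin(th),np.cos(th)]])
for l in [(-60,-184),(-60,-112),(-60,100),(-63,170),(3,170)]: print(l,o+R@(np.array(l)/1000))
```

```text
full top [ 0.61861371 -0.47577171  0.30071423]
full mid [ 0.64987828 -0.47685859  0.1405291 ]
rollA [ 0.28548325 -0.44913921  0.07910626]
rollB [ 0.44904759 -0.4645841   0.07302749]
rollA rim L [ 0.30605887 -0.49854175  0.09420833]
rollrimR [ 0.22542747 -0.39853697  0.00079466]
finished top [0.6267427  0.4011133  0.24001003]
cork [0.74950532 0.09288502 0.15677786]
mouthL [ 0.52419242 -0.20927403  0.10079744]
pink end [ 0.31105244 -0.31761857  0.04695091]
full top [ 0.60323717 -0.4601008   0.29996344]
roll [ 0.50056631 -0.51910279  0.07278309]
cork [0.73365383 0.10654305 0.15604056]
finished [0.61444674 0.41076267 0.23960064]
mouth [ 0.49894897 -0.19242253  0.09052197]
(-60, -184) [ 0.51045961 -0.20915823]
(-60, -112) [ 0.52567991 -0.13878534]
(-60, 100) [0.57049524 0.0684237 ]
(-63, 170) [0.58236055 0.13747596]
(3, 170) [0.64686902 0.12352401]
```

Request:
arm_command([
  [[0,0,-0.574,0.5,-0.13,0,-1],[0,0,-0.574,0.5,-0.13,0,-1],[0,0,-0.574,0.9,-0.25,0,-1],[0,0,-0.574,0.9,-0.25,0,-1],[0,0,-0.574,0.9,-0.25,0,-1],[0,0,-0.574,0.9,-0.25,0,-1],[0,0,-0.574,0.9,-0.25,0,-1],[0,0,-0.574,0.9,-0.25,0,-1]],
], grip_force=20)

```text
time: 0.95
tool_pos: [0.4406, -0.2848, 0.2264]
tool_rot: [-3.141, 0.0, 1.357]
contact_force: [-0.0, 0.1, -0.4]
opening: 0.0325
```

Request:
arm_command([
  [[0,0,0,0.193,0.174,0,-1],[0,0,0,0.193,0.174,0,-1],[0,0,0,0.193,0.174,0.2,-1],[0,0,0,0.193,0.174,0.4,-1],[0,0,0,0.193,0.174,0.487,-1],[0,0,0,0.193,0.174,0.487,-1]],
])

```text
time: 1.55
tool_pos: [0.4992, -0.2387, 0.0749]
tool_rot: [-3.129, -0.004, 1.354]
contact_force: [-0.7, 0.1, -0.2]
opening: 0.0007
```

Run:
```python
from cell import robot
import cv2,pickle
d={}
for n in ["scene","side","wrist"]:
    c=robot.read_camera(n); d[n]=c
pickle.dump(d,open("d1.pkl","wb"))
import numpy as np
a=cv2.resize(d["scene"]["image"][180:330,200:360],(400,375),interpolation=2); b=cv2.resize(d["side"]["image"][130:280,260:420],(400,375),interpolation=2)
cv2.imwrite("pics/c1.png",np.hstack([a,b])[:,:,::-1]); cv2.imwrite("pics/w1.png",d["wrist"]["image"][:,:,::-1])
print(robot.observe()["tool_pos"],robot.observe()["opening"])
```

```text
[ 0.50451908 -0.24135136  0.08269284] 0.00016580776897492
```

View pics/c1.png

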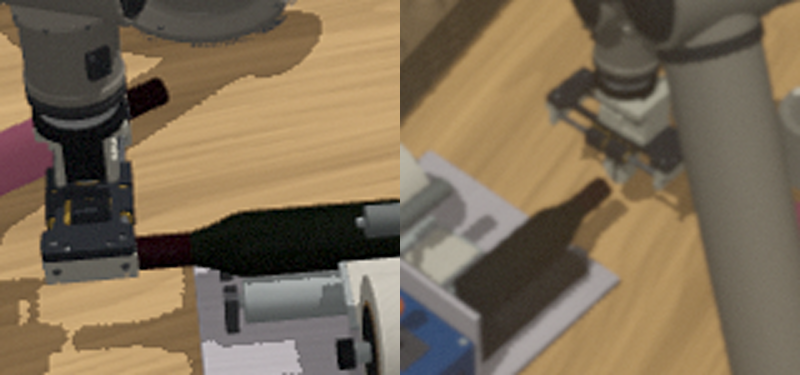

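View pics/w1.png

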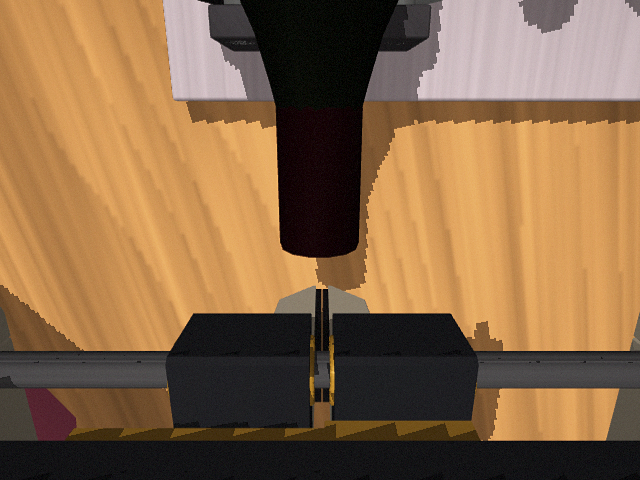

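The wrist view shows the capsule (u≈319, tip v≈255) centred on the finger seam (u≈322). I'll push gently along tool x.

Request:
arm_command([
  [[0,0,0,0.03,0,0.005,-1],[0,0,0,0.05,0,0.005,-1],[0,0,0,0.065,0,0.005,-1],[0,0,0,0.08,0,0.005,-1],[0,0,0,0.095,0,0.005,-1],[0,0,0,0.11,0,0.005,-1],[0,0,0,0.125,0,0.005,-1],[0,0,0,0.14,0,0.005,-1]],
])

```text
time: 2.5
tool_pos: [0.5134, -0.1999, 0.0804]
tool_rot: [3.139, 0.003, 1.358]
contact_force: [-1.7, -7.1, 3.7]
opening: 0.0006
```

Request:
arm_command([
  [[0,0,0,0.01,0,0,-1],[0,0,0,0.02,0,0,-1]],
])

```text
time: 2.7
tool_pos: [0.5147, -0.194, 0.0803]
tool_rot: [3.139, 0.003, 1.358]
contact_force: [-2.6, -5.9, 3.1]
opening: 0.0006
```

Request:
arm_command([
  [[0,0,0,0.01,0,0,-1],[0,0,0,0.02,0,0,-1]],
])

```text
time: 2.9
tool_pos: [0.5159, -0.1882, 0.0803]
tool_rot: [3.139, 0.003, 1.358]
contact_force: [-1.3, -6.1, 3.4]
opening: 0.0003
```

Request:
arm_command([
  [[0,0,0,0.01,0,0,-1],[0,0,0,0.02,0,0,-1]],
])

```text
time: 3.1
tool_pos: [0.5172, -0.1824, 0.0803]
tool_rot: [3.139, 0.003, 1.358]
contact_force: [-2.2, -6.1, 2.4]
opening: 0.0004
```

Request:
arm_command([
  [[0,0,0,0.01,0,0,-1],[0,0,0,0.01,0,0,-1]],
])

```text
time: 3.3
tool_pos: [0.5178, -0.1785, 0.0801]
tool_rot: [3.139, 0.001, 1.358]
contact_force: [-0.1, -3.5, 2.7]
opening: 0.0011
```

Request:
arm_command([
  [[0,0,0,0.007,0,0,-1],[0,0,0,0.007,0,0,-1]],
])

```text
time: 3.5
tool_pos: [0.5181, -0.1777, 0.08]
tool_rot: [3.139, 0.003, 1.358]
contact_force: [-2.8, -8.5, 3.8]
opening: 0.0008
```

Request:
arm_command([
  [[0,0,0,0.007,0,0,-1],[0,0,0,0.007,0,0,-1]],
])

```text
time: 3.7
tool_pos: [0.5182, -0.1777, 0.0802]
tool_rot: [3.139, 0.006, 1.358]
contact_force: [-5.2, -16.6, 2.2]
opening: 0.0005
```

Request:
arm_command([
  [[0,0,0,0.007,0,0,-1],[0,0,0,0.007,0,0,-1]],
])

```text
time: 3.9
tool_pos: [0.5183, -0.1777, 0.0803]
tool_rot: [3.139, 0.009, 1.358]
contact_force: [-7.4, -24.9, 1.9]
opening: 0.0003
```

Request:
arm_command([
  [[0,0,0,0.007,0,0,-1],[0,0,0,0.007,0,0,-1]],
])

```text
time: 4.1
tool_pos: [0.5184, -0.1776, 0.0805]
tool_rot: [3.138, 0.012, 1.359]
contact_force: [-10.7, -33.1, 1.8]
opening: 0.0007
```

It came to a hard stop, with force ramping to 33 N and no further motion. I'll back off and check.

Request:
arm_command([
  [[0,0,0,-0.03,0,0,-1],[0,0,0,-0.08,0,0,-1],[0,0,0,-0.2,0,0,-1],[0,0,0,-0.2,0,-0.2,-1],[0,0,0,-0.2,0,-0.4,-1],[0,0,0,-0.2,0,-0.6,-1],[0,0,0,-0.2,0,-0.6,-1]],
])

```text
time: 4.8
tool_pos: [0.507, -0.2288, 0.2633]
tool_rot: [3.137, 0.001, 1.358]
contact_force: [0.6, -0.8, -0.3]
opening: 0.0006
```

Run:
```python
from cell import robot
import cv2,pickle
import numpy as np
from h import *
d={}
for n in ["scene","side","wrist"]:
    c=robot.read_camera(n); d[n]=c
pickle.dump(d,open("d2.pkl","wb"))
a=cv2.resize(d["scene"]["image"][210:360,240:400],(400,375),interpolation=2); b=cv2.resize(d["side"]["image"][160:310,220:380],(400,375),interpolation=2)
cv2.imwrite("pics/c2.png",np.hstack([a,b])[:,:,::-1]); cv2.imwrite("pics/w2.png",d["wrist"]["image"][:,:,::-1])
print(robot.observe()["tool_pos"],robot.observe()["contact_force"])
th=-.213
for n in("scene","side"):
  for k in ("d0.pkl","d2.pkl"):
    c=pickle.load(open(k,"rb"))[n]; W=cloud(c); D=W[...,:2]-[.608,-.042]
    X=D[...,0]*np.cos(th)+D[...,1]*np.sin(th); Y=-D[...,0]*np.sin(th)+D[...,1]*np.cos(th)
    hs=c["image"].max(-1); m=(abs(X+.06)<.02)&(Y<.09)&(Y>-.2)&(W[...,2]>.08)&(W[...,2]<.13)&(hs<90)
    print(n,k,np.percentile(Y[m],[0,.5,2]),W[...,2][m].max())
```

```text
[ 0.50696997 -0.22869915  0.26121182] [ 0.80784952  1.56150599 -0.9645578 ]
scene d0.pkl [-0.184388   -0.18326508 -0.18042422] 0.12082492669375366
scene d2.pkl [-0.14006701 -0.13927033 -0.13699118] 0.11994642997878668
side d0.pkl [-0.18237235 -0.17800443 -0.17283379] 0.1231607475980292
side d2.pkl [-0.13756439 -0.13533235 -0.13038366] 0.12278861499250682
```

View pics/c2.png

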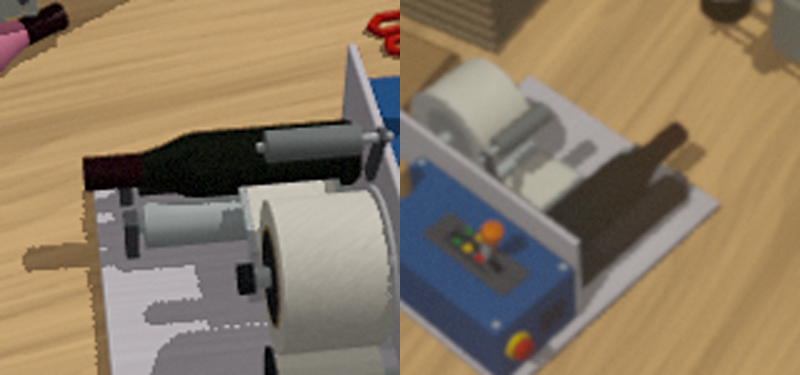

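View pics/w2.png

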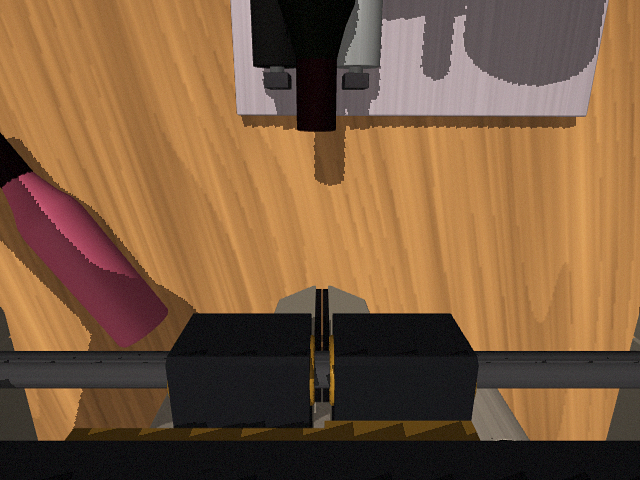

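The bottle's mouth moved 44 mm to labeller y = -140, so the base is at 100, at the stop face, and the bottle is still on the rollers. Next is the lever.

Request:
arm_command([
  [[0,0,-0.7,0.9,-0.12,0,-1],[0,0,-0.7,0.9,-0.12,0,-1],[0,0,-0.7,0.9,-0.12,0,-1],[0,0,-0.7,0.9,-0.12,0,-1],[0,0,-0.7,0.9,-0.12,0,-1],[0,0,-0.7,0.9,-0.12,0,-1],[0,0,-0.7,0.9,-0.12,0,-1],[0,0,-0.7,0.9,-0.12,0,-1]],
])

```text
time: 5.75
tool_pos: [0.5272, 0.0444, 0.257]
tool_rot: [-3.14, -0.003, 2.465]
contact_force: [-1.1, 0.2, -0.2]
opening: 0.0005
```

Request:
arm_command([
  [[0,0,-0.3,0.196,0.284,0,-1],[0,0,-0.3,0.196,0.284,0,-1],[0,0,-0.3,0.196,0.284,0,-1],[0,0,-0.3,0.196,0.284,0,-1],[0,0,-0.3,0.196,0.284,0,-1]],
])

```text
time: 6.25
tool_pos: [0.5359, 0.1458, 0.2577]
tool_rot: [-3.14, -0.003, 2.926]
contact_force: [0.7, -0.2, 0.6]
opening: 0.0003
```

Run:
```python
from cell import robot
import cv2,pickle
import numpy as np
from h import *
d={}
for n in ["scene","side","wrist"]:
    c=robot.read_camera(n); d[n]=c
pickle.dump(d,open("d3.pkl","wb"))
a=cv2.resize(d["scene"]["image"][170:290,340:500],(400,300),interpolation=2); b=cv2.resize(d["side"]["image"][200:320,180:340],(400,300),interpolation=2)
cv2.imwrite("pics/c3.png",np.hstack([a,b])[:,:,::-1]); cv2.imwrite("pics/w3.png",d["wrist"]["image"][:,:,::-1])
print(robot.observe())
```

```text
{'time': 6.4, 'qpos': array([ 1.26360957e-01,  3.77406529e-01,  1.38163472e+00, -1.73198650e-04,
        1.38340359e+00, -1.22729021e+00]), 'qvel': array([ 0.00046685, -0.00368896, -0.00546536, -0.00074801,  0.00159873,
       -0.00894224]), 'joint_efforts': array([ 3.21625778e-01, -4.57094193e+01, -2.53190070e+01,  1.02264815e-02,
        9.24241589e-02,  1.71081471e-02]), 'tool_pos': array([0.53645108, 0.14510904, 0.2586795 ]), 'tool_rot': array([-3.14114544e+00, -7.45104958e-04,  2.92447967e+00]), 'contact_force': array([-0.14274509, -0.33510586,  0.09723546]), 'torque': array([ 0.09106405, -0.12452462, -0.00600013]), 'opening': 0.00041708731231280134}
```

View pics/c3.png

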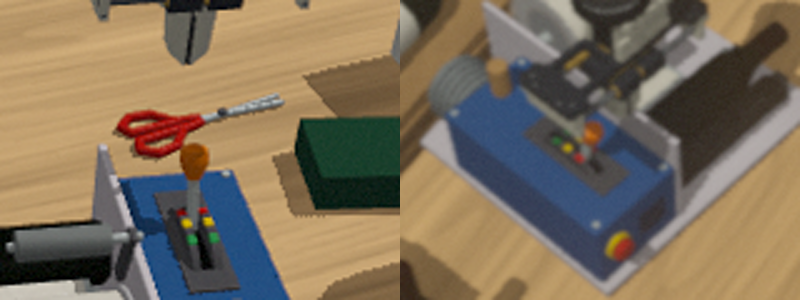

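View pics/w3.png

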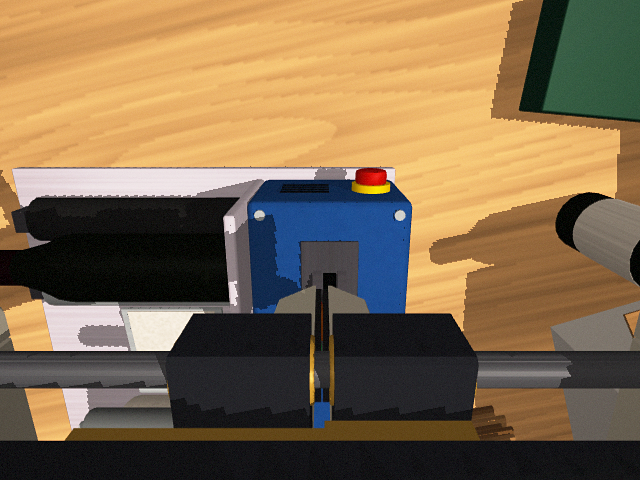

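Request:
arm_command([
  [[0,0,0,0,0.012,0.14,-1],[0,0,0,0,0.012,0.279,-1],[0,0,0,0,0.012,0.279,-1],[0,0,0,-0.05,0.012,0.279,-1],[0,0,0,-0.075,0.012,0.279,-1],[0,0,0,-0.09,0.012,0.279,-1]],
])

```text
time: 7.0
tool_pos: [0.5633, 0.144, 0.1771]
tool_rot: [3.141, -0.002, 2.927]
contact_force: [-10.3, 3.5, 8.2]
opening: 0.0001
```

Request:
arm_command([
  [[0,0,0,-0.01,0,0,-1],[0,0,0,-0.02,0,0,-1]],
])

```text
time: 7.2
tool_pos: [0.5681, 0.1433, 0.1773]
tool_rot: [3.141, -0.003, 2.928]
contact_force: [-6.2, 2.0, 5.5]
opening: 0.0005
```

Request:
arm_command([
  [[0,0,0,-0.01,0,0,-1],[0,0,0,-0.02,0,0,-1],[0,0,0,-0.03,0,0,-1],[0,0,0,-0.04,0,0,-1]],
])

```text
time: 7.6
tool_pos: [0.5819, 0.1399, 0.1759]
tool_rot: [3.141, 0.001, 2.928]
contact_force: [-0.3, 0.1, 1.4]
opening: 0.0007
```

Request:
arm_command([
  [[0,0,0,-0.02,0,0,-1],[0,0,0,-0.035,0,0,-1],[0,0,0,-0.05,0,0,-1],[0,0,0,-0.065,0,0,-1]],
])

```text
time: 8.0
tool_pos: [0.5987, 0.1364, 0.1754]
tool_rot: [-3.141, -0.005, 2.928]
contact_force: [-7.8, 1.9, 6.2]
opening: 0.0005
```

Request:
arm_command([
  [[0,0,0,-0.015,0,0,-1],[0,0,0,-0.03,0,0,-1],[0,0,0,-0.045,0,0,-1],[0,0,0,-0.05,0,0,-1]],
])

```text
time: 8.4
tool_pos: [0.6159, 0.1325, 0.1751]
tool_rot: [-3.141, 0.001, 2.928]
contact_force: [0.0, 0.2, -0.7]
opening: 0.0
```

Request:
arm_command([
  [[0,0,0,-0.01,0,0,-1],[0,0,0,-0.02,0,0,-1]],
])

```text
time: 8.6
tool_pos: [0.6213, 0.1314, 0.1753]
tool_rot: [-3.141, 0.0, 2.928]
contact_force: [-0.2, 0.4, -1.0]
opening: 0.0008
```

Past the second detent, the lever sprang ahead of the finger. I'll creep on to confirm it is against the hard stop.

Request:
arm_command([
  [[0,0,0,-0.01,0,0,-1],[0,0,0,-0.015,0,0,-1]],
])

```text
time: 8.8
tool_pos: [0.6251, 0.1306, 0.1753]
tool_rot: [-3.141, -0.001, 2.928]
contact_force: [-3.8, -0.0, 1.6]
opening: 0.0002
```

Request:
arm_command([
  [[0,0,0,-0.007,0,0,-1],[0,0,0,-0.007,0,0,-1]],
])

```text
time: 9.0
tool_pos: [0.6253, 0.1306, 0.1752]
tool_rot: [-3.141, -0.005, 2.929]
contact_force: [-8.7, 1.2, 4.4]
opening: 0.0006
```

Request:
arm_command([
  [[0,0,0,-0.01,0,0,-1],[0,0,0,-0.01,0,0,-1]],
])

```text
time: 9.2
tool_pos: [0.6258, 0.1305, 0.1751]
tool_rot: [-3.14, -0.011, 2.929]
contact_force: [-18.0, 1.8, 8.7]
opening: 0.0002
```

Request:
arm_command([
  [[0,0,0,0.03,0,0,-1],[0,0,0,0.1,0,0,-1],[0,0,0,0.25,0,0,-1],[0,0,0,0.4,0,0,-1],[0,0,0,0.4,0,-0.2,-1],[0,0,0,0.4,0,-0.4,-1],[0,0,0,0.4,0,-0.4,-1]],
])

```text
time: 9.9
tool_pos: [0.5139, 0.1553, 0.3005]
tool_rot: [3.139, 0.008, 2.929]
contact_force: [0.6, -1.0, 0.3]
opening: 0.0006
```

Run:
```python
from cell import robot
import cv2,pickle
import numpy as np
from h import *
d={}
for n in ["scene","side"]:
    c=robot.read_camera(n); d[n]=c
a=cv2.resize(d["scene"]["image"][200:350,250:480],(400,300),interpolation=2); b=cv2.resize(d["side"]["image"][170:320,180:380],(400,300),interpolation=2)
cv2.imwrite("pics/c4.png",np.hstack([a,b])[:,:,::-1]); cv2.imwrite("pics/s4.png",d["scene"]["image"][:,:,::-1])
print(robot.observe()["tool_pos"],robot.observe()["contact_force"])
th=-.213
for n in("scene","side"):
    c=d[n]; W=cloud(c); D=W[...,:2]-[.608,-.042]
    X=D[...,0]*np.cos(th)+D[...,1]*np.sin(th); Y=-D[...,0]*np.sin(th)+D[...,1]*np.cos(th)
    hs=cv2.cvtColor(c["image"],cv2.COLOR_RGB2HSV)
    m=(abs(X+.06)<.02)&(Y<.09)&(Y>-.2)&(W[...,2]>.08)&(W[...,2]<.13)&(hs[...,2]<90)
    print(n,"mouth",np.percentile(Y[m],[0,.5,2]))
    m=(hs[...,0]>5)&(hs[...,0]<16)&(hs[...,1]>170)&(hs[...,2]>100)&(W[...,2]>.17)&(W[...,2]<.21)&(abs(X+.03)<.08)&(abs(Y-.17)<.04)
    print("knob px",np.argwhere(m).mean(0)[::-1],"lab x,y,z",np.median(X[m]),np.median(Y[m]),np.median(W[...,2][m]))
```

```text
[0.51453247 0.15522728 0.29951353] [ 0.41622294 -0.16661356 -1.34441433]
scene mouth [-0.14004838 -0.13916557 -0.13686457]
knob px [424.93939394 253.74242424] lab x,y,z 0.011312879420870673 0.16845286623097538 0.18879678272949946
side mouth [-0.13948654 -0.13767153 -0.13424359]
knob px [239.  241.5] lab x,y,z -0.006667545785378103 0.1796593448711923 0.19247604595882295
```

View pics/c4.png

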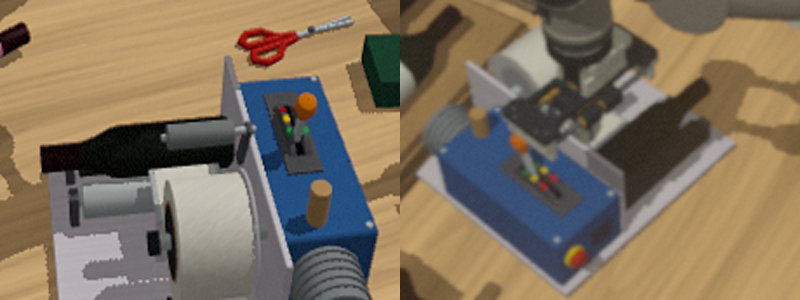

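View pics/s4.png

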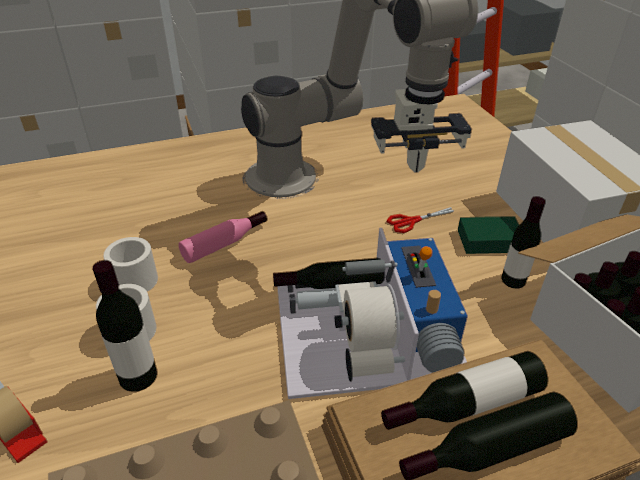

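The lever leans to the green mark. The knob is at labeller x ≈ +2 (averaged over both views), where run is +3. The mouth is still at -140, the bystanders haven't moved, and the arm is clear.

```bash
python3 -c "
from cell import robot
print(robot.hand_in(), robot.observe()['time'])"
```

```text
the job is handed in; nothing more can be done
the job is handed in; nothing more can be done
```

The half bottle is home against the end stop and the drive lever is at run. The job is handed in; the robot clock read about 10 s.

- **Bottle:** I pushed it about 44 mm along the rollers with the closed fingertips. It slid at about 6–8 N, then stopped dead while the force ramped to about 35 N. After I backed off, and again at the end, the cameras put the mouth at labeller y of about -139 to -140 mm. That places the base at the stop face, and the bottle still lies on the rollers.
- **Lever:** I pushed it from the operator's side through jog and on to run, where it met a hard stop at about 20 N. After I withdrew, the knob leaned to the green mark. The two views gave its x as +11 and -7 mm, averaging about +2 mm against the expected +3 mm. They differ because each camera sees a different side of the knob.
- **Other things:** The last scene picture shows the bystanders where they were, judged by eye, with the arm clear of everything.
- **Check that disagreed:** My first labeller pose fit, from picked base plate corners, was off by up to about 22 mm. I dropped it and used the housing edge and the bottle's axis, which agreed with the measured bottle axis and knob to within about 3–6 mm.

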